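Fit the inspection mirror and hold its telescopic arm out to the second stop

ROBOT

A 6-joint arm with a two-finger parallel gripper is mounted at the origin on the work surface. World frame = base frame: x ahead of the robot, y to its left, z up, the work surface at z = 0. Lengths are in mm, angles in rad, forces in N, time in s.
With the tool pointing down it reaches from about 300 to 775 mm from the base axis. Payload 14.6 kg.
Tool frame: the origin (TCP) lies between the finger pads; the fingertips stand manip.tip_reach ahead of it and the grasp point (between the pads) lies 5 mm behind it (manip.tip_reach is the distance from the TCP to the fingertips, in mm); z points along the fingers, y is the line along which they close (so a half turn about z gives the same grasp; the last joint's range is limited). The gripper opens to 94 mm and grips with 3 to 60 N. Pads are 16 mm wide; open, the fingers measure 119 mm over their backs; the gripper's body (75 mm by 177 mm) begins 78 mm behind the grasp point.
Start: joints at [-1.207, 0.3, 1.521, -0, 1.321, -0.067], TCP at [229.671, -499.741, 219.446] pointing down, gripper open.
Joint ranges: [-3.03, 3.03], [-0.79, 2.21], [0.23, 2.52], [-1.04, 4.18], [0, 3.07], [-2.55, 2.55]. Speed limits (rad/s): [2.22, 2.22, 2.57, 3.14, 3.14, 3.14].

INTERFACE

Orientations are given as [roll, pitch, yaw] about the fixed x, y, z axes, in that order (R = Rz(yaw) Ry(pitch) Rx(roll)).
In Python, from cell import manip gives the robot as it stands. The module is installed in compiled form; this text tells all that it offers.
- The arm moves only by the shell command python3 -m creep 'ROWS' [FORCE]. ROWS is JSON, a list of rows, each a list of 3 entries, a list of its own where there are three numbers: the opening, from -1 (shut) to 1 (fully open), then the shift along the tool's x, y, z in cm, then the turn about the tool's z in units of 5 degrees (1.0 is 5 degrees). In form: [[grip, [tx, ty, tz], roll], ...]. A call has 1 to 12 rows; each row is the pose to reach, as a shift and turn from the pose commanded when the call began, along the tool's axes at that moment; what a row does not reach only later rows make up. A row lasts 1/10 s, in which the tool goes at most 50 mm and 8.59 degrees, less where a joint would pass 70% of its speed; a pose out of reach is approached as far as the arm can. A call with a gripper value outside its range is refused whole. The fingers move at their own pace and stop on an object; FORCE is the grip in N (left out, the last holds). Time passes only in rows, so rows that repeat a pose let the fingers close. It gives the time, the measured TCP pose, the force, the opening and the grip force at its end, in the units of the state.
- manip.read_state(): the state, without advancing time (a new reading comes with each control period).
- manip.camera(name): name is "scene" or "top" or "wrist"; returns the picture (480x640x3 uint8, red, green, blue); there is no depth.
- manip.camera_params(name): a dict with "fovy" (degrees; the focal length in pixels is half the picture's height over the tangent of half this angle, whatever the lens; pixels are square), "cx", "cy" (the principal point, pixels), "k1" (the pictures are not rectified: a ray, as slopes to the right and down, at radius r is drawn at 1 + k1 r^2 times it, then the intrinsics apply), "origin" and "attitude" of the camera in the world. Camera axes: x right, y down, z forward; pixel columns grow to the right and rows downward; lengths in mm; the calibration is good to about 2 mm. A picture is of the moment at which its call begins: read the wrist's pose just before it. camera_params takes no time and is no camera call; for the wrist camera it gives the pose at the moment of the call.
- manip.sign_off(): hands the job in; it is judged then, once.
The state is a dict: "clock": time; "joints": joint angles; "qd": joint speeds; "effort": joint torques, N m; "eef_pos": TCP position; "eef_rot": TCP orientation; "wrist_force": force on the tool from outside, world axes, zero at the start; "moment": the same for the moment, N m; "finger_gap": finger opening in mm; "finger_force": force on a finger pad.
Only numpy, scipy, OpenCV 4.12 (cv2) and the standard library are available. Lean on these libraries where they do the work, as an engineer would, in place of code of your own. Each camera call takes 0.05 s, during which the arm holds its last target. There are 200 camera calls.

TASK

I want to look up behind the pipes: while the telescopic arm is still pushed in, set the round inspection mirror glass up in the round holder at the arm's end, fully home, without dropping it, and let go of it. Then squeeze the button in the side of the arm's grip, keep it squeezed and pull the arm straight out, past the catch at its first stop, to its second stop where it goes no further. The arm springs back by itself, so finish while still gripping it there, mirror in place, and leave the other things on the worktop where they are.

Things in the scene. Friction and masses are not known exactly. Their poses are not given: they have to be found in the camera images.
- housing: Fixed housing of the telescopic arm: aluminium block 140 mm long (its x) x 52 mm wide, top 82 mm above the worktop, on a dark foot plate 150 x 110 mm, 12 mm thick. Origin on the worktop under the block's centre; z up. Its x axis is the direction in which the arm slides out, roughly the robot's left (+y), within 0.25 rad; its y is level, to the left seen along x.
- stem (a joint): Travel of the arm out along the housing's x, m: 0 pushed in, locked by a catch; 0.06 first stop, where the catch drops in unless the button is squeezed; 0.12 second stop, solid end of travel, no catch. A spring draws it in with 3 to 4 N, plus 0.6 N friction; let go, it slides back to the first stop. Steel stem 16 mm thick, axis 40 mm above the worktop.
- grip_point (a point): Black grip block on the stem between housing and holder: 36 mm long (x), 30 mm wide (y -18 to +12 mm), 30 to 85 mm above the worktop. This point: on the stem's line (y 0), 68 mm above the worktop, mid-button height, 115 mm (+ the stem's travel) along x from the housing's origin; axes as the housing's. 27 mm free between block and housing when pushed in.
- trigger (a joint): Travel of the grip's button, m: 0 out, 0.006 fully in; the catch is free from about 0.0045. Grey block 22 mm long, 24 mm high on the grip's +y side, moving along -y: its face is at y = +20 mm out, +14 mm fully in. 3 N to start, 7 N fully in; springs back. A pinch from above along y presses it (38 mm over grip and button, 32 mm pressed).
- holder_rim (a point): Round black holder cup at the stem's outer end, 75 mm along x beyond the grip point: outer diameter 68 mm, 20 mm high, open upward, pocket 44 mm diameter, 12 mm deep. This point: centre of its mouth, at rim height, 52 mm above the worktop; axes as the housing's.
- mirror: Loose inspection mirror, about 70 g: black spigot 40 mm diameter, 10 mm high, tapered foot; above it an aluminium flange 56 mm diameter, 12 mm thick, its top the round glass, 22 mm above the foot. Starts upright, glass up, in any of three places. Origin at the foot's centre, z towards the glass. Home in the holder the flange rests on the rim, origin 10 mm below it.
- pipe_cap: Bystander: white plastic pipe cap, 54 mm diameter, 12 mm high, with a round boss 26 mm thick on top, 30 mm high in all; origin under its centre.
- collar: Bystander: brass collar, 56 mm outer and 36 mm inner diameter, 20 mm high; origin under its centre.
- wrench: Bystander: steel wrench lying flat near the robot.
- screwdriver: Bystander: screwdriver lying beyond the arm.
- leak_bottle: Bystander: white bottle 60 mm diameter, 120 mm high, beyond the housing, at the far right.
- flux_tin: Bystander: flat steel tin 70 mm diameter, 45 mm high, at the far left.
- elbow: Bystander: copper pipe elbow, legs about 53 mm, lying on the robot's side of the housing.
Things that resemble listed ones, but are neither listed nor needed, are in the scene too. Leave any turquoise look-alike of the mirror alone.

How it is judged:
By the outcome, as a careful person would: the job done as asked, in the order asked, and still so for the second after the job is handed in, while the arm keeps its last pose, push and grip.
It also fails if it takes over 51 s, if anything falls off the work surface, if the arm or the gripper's body presses on something with over 40 N, if the wrist force passes 120 N, or if a joint passes its speed limit or range.

## Working session

There is one attempt and no reset: what is moved stays moved. The work goes in short steps, Python scripts to look and compute and a shell command to move; the robot and the scene stay as the last step left them, time stands still between calls to the robot, and variables do not carry over. Pictures are saved under pics/ and viewed, at most 10 in all, crops included, and the job is handed in when it is done.

```bash
ls; mkdir -p pics; python3 - <<'E'
from cell import manip
import cv2
print(manip.read_state(), manip.tip_reach)
for n in("scene","top"):
    print(n,manip.camera_params(n)); cv2.imwrite(f"pics/{n}0.png",manip.camera(n)[:,:,::-1])
print(manip.camera_params("wrist"))
E
```

```text
pics
{'clock': 0.0, 'joints': array([-1.20661224e+00,  3.00444693e-01,  1.52158680e+00, -7.46363125e-06,
        1.32071414e+00, -6.66364573e-02]), 'qd': array([-1.05807788e-03, -5.64554796e-04,  8.99329819e-04, -8.53320843e-05,
       -8.07257412e-05, -1.45420550e-03]), 'effort': array([-6.27059180e-04, -5.31805551e+01, -3.52735162e+01,  7.08354707e-02,
        2.44275777e-02, -1.38765149e-04]), 'eef_pos': array([ 229.57619312, -499.51631721,  218.89839124]), 'eef_rot': array([-3.14044175e+00, -6.95606628e-05,  4.30822353e-01]), 'wrist_force': array([0.09885358, 1.28912427, 0.22039533]), 'moment': array([ 0.02382831, -0.00475152, -0.00751952]), 'finger_force': 0.0, 'finger_gap': 94.19196445058131} 14.0
scene {'fovy': 43.43247016112761, 'cx': 321.4457421682652, 'cy': 235.78497829872543, 'k1': -0.2091136133264421, 'origin': array([1508.03894362, -145.44844219,  836.62286558]), 'attitude': array([-2.23394678, -0.00838807,  1.44102223])}
top {'fovy': 42.19695515931347, 'cx': 318.927687535959, 'cy': 249.55719415964086, 'k1': -0.04056874678885442, 'origin': array([ 446.287562  ,    2.85715884, 1190.54663985]), 'attitude': array([-3.07485271,  0.01646603, -1.59830041])}
{'fovy': 66.49295692996395, 'cx': 318.52005733218533, 'cy': 240.97639350252274, 'k1': -0.03263574597240945, 'origin': array([ 299.46580433, -467.17561329,  384.85951812]), 'attitude': array([ 2.87247532e+00,  1.12313791e-03, -1.14025337e+00])}
```

View pics/top0.png

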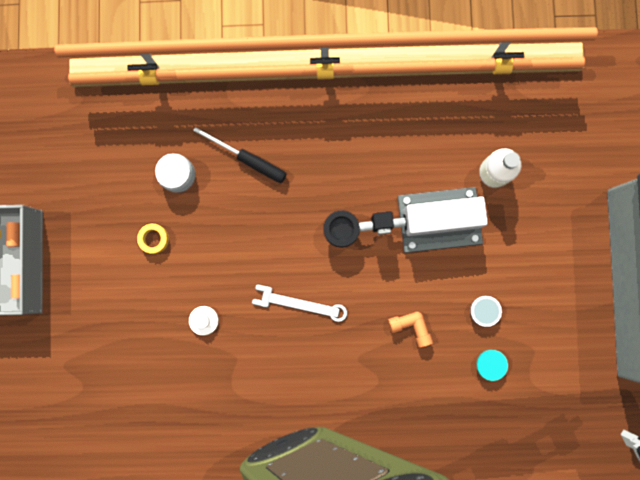

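View pics/scene0.png

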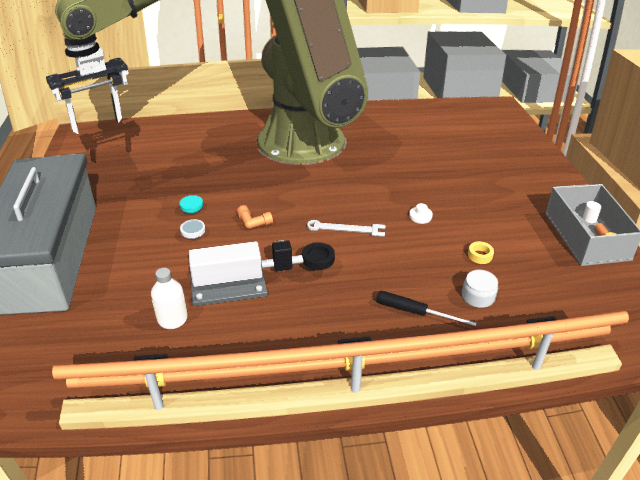

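The top view shows the mirror at about (486,311), just above its turquoise look-alike at (492,365). The holder is at (342,229), the grip at (383,222) with the grey button on the robot's side, and the housing at (443,218). In the scene view the mirror is at (193,229), the holder at (319,256) and the grip at (283,255).

```bash
cat > h.py <<'E'
import numpy as np, cv2
from scipy.spatial.transform import Rotation as Ro
def K(p):
    f=240/np.tan(np.radians(p["fovy"]/2)); return np.array([[f,0,p["cx"]],[0,f,p["cy"]],[0,0,1]]), np.array([p["k1"],0,0,0.])
def rays(p,uv):
    k,d=K(p); s=cv2.undistortPoints(np.float64(uv).reshape(-1,1,2),k,d)[:,0]
    return Ro.from_euler("xyz",p["attitude"]).apply(np.c_[s,np.ones(len(s))])
def plane(p,uv,z):
    r=rays(p,uv); o=np.array(p["origin"]); return o+r*((z-o[2])/r[:,2])[:,None]
def tri(views):  # [(p,uv),...] -> point, residual mm
    A=[];b=[]
    for p,uv in views:
        r=rays(p,[uv])[0]; r/=np.linalg.norm(r); M=np.eye(3)-np.outer(r,r); A.append(M); b.append(M@p["origin"])
    x,*_=np.linalg.lstsq(np.vstack(A),np.hstack(b),rcond=None)
    return x,[np.linalg.norm(a@x-c) for a,c in zip(A,b)]
def blobs(mask,amin=60):
    c,_=cv2.findContours(mask.astype(np.uint8),cv2.RETR_EXTERNAL,cv2.CHAIN_APPROX_NONE)
    return [x for x in c if cv2.contourArea(x)>amin]
E
python3 - <<'E'
from h import *
from cell import manip
pt,ps=manip.camera_params("top"),manip.camera_params("scene")
t=cv2.imread("pics/top0.png"); s=cv2.imread("pics/scene0.png")
print("rough mirror",tri([(pt,(486,311)),(ps,(193,229))]),plane(pt,[(486,311)],22))
print("holder",tri([(pt,(342,229)),(ps,(319,256))]),plane(pt,[(342,229)],52))
def show(img,box,cond,name):
    x0,y0,x1,y1=box; h=cv2.cvtColor(img,cv2.COLOR_BGR2HSV)[y0:y1,x0:x1].astype(int); 
    for c in blobs(cond(h[...,0],h[...,1],h[...,2])):
        e=cv2.fitEllipse(c); print(name,np.round(np.array(e[0])+[x0,y0],1),np.round(e[1],1),cv2.contourArea(c), np.array(cv2.boundingRect(c))+[x0,y0,0,0])
show(t,(460,285,515,340),lambda h,s,v:(s<90)&(v>90),"mir top")
show(s,(170,212,215,245),lambda h,s,v:(s<90)&(v>90),"mir scene")
show(t,(310,200,460,260),lambda h,s,v:(v<60),"dark top")
show(s,(260,230,345,285),lambda h,s,v:(v<50),"dark scene")
show(t,(395,180,500,250),lambda h,s,v:(v>200)&(s<40),"block top")
show(s,(180,235,270,290),lambda h,s,v:(v>200)&(s<40),"block scene")
E
```

```text
rough mirror (array([ 400.61384119, -290.18555981,   10.90900147]), [np.float64(1.5524820565555255), np.float64(1.5524820565553132)]) [[ 400.94133568 -289.01292825   22.        ]]
holder (array([561.21317831, -22.25697178,  37.80549967]), [np.float64(2.0232087830968943), np.float64(2.023208783096927)]) [[559.52219646 -23.92698383  52.        ]]
mir top [485.7 310.9] [30.7 31.7] 762.5 [470 296  32  31]
mir scene [192.2 228.5] [19.2 25.2] 377.5 [180 219  25  20]
dark top [341.2 228. ] [22.9 24.2] 213.5 [329 216  26  24]
dark scene [317.8 256.1] [26.4 32. ] 660.0 [302 243  32  27]
dark scene [281.9 256.7] [19.3 30.5] 406.5 [272 242  20  29]
block top [447.7 213.5] [33.5 95.4] 2190.0 [407 190  80  43]
block scene [224.8 263.4] [40.8 84.8] 2477.5 [189 241  73  46]
```

```bash
python3 -m creep '[[1,[4,-3,0],0],[1,[8,-6,0],0],[1,[12,-9,0],0],[1,[16,-12,0],0],[1,[16,-12,0],0],[1,[16,-12,0],0],[1,[16,-12,0],0]]' && python3 - <<'E'
from h import *
from cell import manip
s=manip.read_state(); p=manip.camera_params("wrist"); im=manip.camera("wrist")[:,:,::-1].copy()
cv2.imwrite("pics/w1.png",im)
print(s["clock"],s["eef_pos"],s["eef_rot"],p)
h=cv2.cvtColor(im,cv2.COLOR_BGR2HSV).astype(int)
for c in blobs((h[...,1]<90)&(h[...,2]>90),400):
    e=cv2.fitEllipse(c); print(e,cv2.contourArea(c),plane(p,[e[0]],22)[0])
E
```

```text
clock: 0.8
eef_pos: [324.6, -324.6, 219.3]
eef_rot: [-3.141, 0.0, 0.43]
wrist_force: [-0.0, -0.2, 0.1]
finger_gap: 94.0
finger_force: 0.0
0.8 [ 324.57362996 -324.59897954  219.33154438] [-3.14145786e+00  2.24474313e-04  4.30142462e-01] {'fovy': 66.49295692996395, 'cx': 318.52005733218533, 'cy': 240.97639350252274, 'k1': -0.03263574597240945, 'origin': array([ 394.45227705, -292.11155382,  385.22073924]), 'attitude': array([ 2.87221137e+00,  2.30780566e-04, -1.14090966e+00])}
((599.7809448242188, 408.2419128417969), (60.53909683227539, 86.45896911621094), 62.20459747314453) 3679.0 [ 254.01731006 -732.62299343   22.        ]
((42.94880676269531, 397.19097900390625), (36.67039489746094, 82.77205657958984), 108.87390899658203) 1643.5 [ -11.87508486 -113.92784661   22.        ]
((22.89426040649414, 316.9386291503906), (70.1324462890625, 94.89865112304688), 149.21739196777344) 3271.5 [ 84.96205327 -69.5803661   22.        ]
((318.2554931640625, 133.14817810058594), (59.423423767089844, 66.46052551269531), 174.0246124267578) 3028.0 [ 400.19572564 -289.10830397   22.        ]
((173.01376342773438, 73.02641296386719), (11.392829895019531, 53.22573471069336), 99.75230407714844) 411.5 [ 393.53308775 -144.58236261   22.        ]
((409.333251953125, 276.3037414550781), (314.767822265625, 563.6328735351562), 64.69231414794922) 51694.5 [ 308.06983751 -437.50772535   22.        ]
((54.506431579589844, 9.813291549682617), (23.87298011779785, 40.270042419433594), 99.5302505493164) 672.0 [400.53084133 -27.50928394  22.        ]
```

View pics/w1.png

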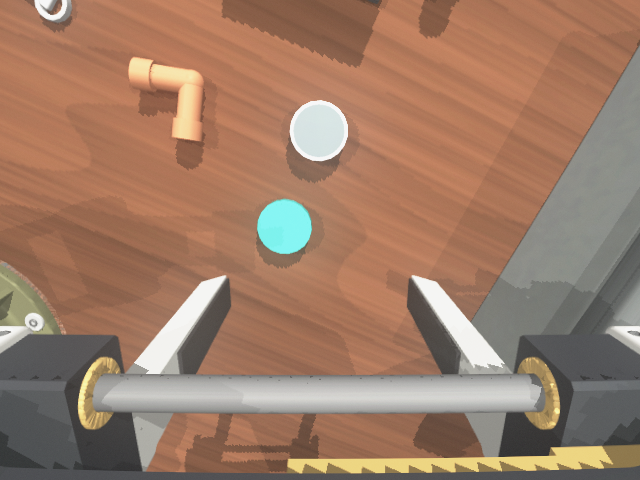

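The wrist view shows the mirror's silver-rimmed glass at (319,131), the turquoise look-alike at (285,226) and the elbow at upper left. Next I'll go on to view the holder.

```bash
python3 -m creep '[[1,[4,-2.8,-1],0],[1,[8,-5.6,-2],0],[1,[12,-8.4,-3],0],[1,[16,-11.2,-3],0],[1,[20,-14,-3],0],[1,[20,-14,-3],0],[1,[20,-14,-3],0],[1,[20,-14,-3],0]]' && python3 - <<'E'
from h import *
from cell import manip
import pickle
s=manip.read_state(); p=manip.camera_params("wrist"); im=manip.camera("wrist")[:,:,::-1].copy()
cv2.imwrite("pics/w2.png",im); pickle.dump(p,open("w2.pkl","wb"))
h=cv2.cvtColor(im,cv2.COLOR_BGR2HSV).astype(int)
for c in blobs((h[...,2]<60),300):
    e=cv2.fitEllipse(c); print(np.round(e[0],1),np.round(e[1],1),cv2.contourArea(c),plane(p,[e[0]],52)[0])
E
python3 -m creep '[[1,[-4,6,0],0],[1,[-6,9,0],0],[1,[-6,9,0],0],[1,[-6,9,0],0],[1,[-6,9,0],0]]' && python3 - <<'E'
from h import *
from cell import manip
import pickle
s=manip.read_state(); p=manip.camera_params("wrist"); im=manip.camera("wrist")[:,:,::-1].copy()
cv2.imwrite("pics/w3.png",im); pickle.dump(p,open("w3.pkl","wb"))
cv2.imwrite("pics/w23.png",np.hstack([cv2.resize(cv2.imread("pics/w2.png"),(400,300)),cv2.resize(im,(400,300))]))
E
```

```text
clock: 1.65
eef_pos: [447.8, -114.5, 249.2]
eef_rot: [-3.141, 0.0, 0.429]
wrist_force: [0.8, 1.3, 0.3]
finger_gap: 93.7
finger_force: 0.0
[ 15.3 454.8] [28.5 48. ] 584.0 [  6.02407061 111.66041269  52.        ]
[627.3 435.6] [19.2 35.7] 421.5 [ 356.99113707 -582.2809857    52.        ]
[101.1 426.5] [ 66.4 128.1] 3487.0 [100.83342666  20.67390354  52.        ]
[532.8 403.5] [ 67.7 115.4] 2796.5 [ 349.45109913 -441.11801561   52.        ]
[442.9 354.7] [19.2 36.3] 328.5 [ 363.35916123 -307.72377043   52.        ]
[280.7  71.9] [47.8 59.1] 357.0 [558.56035417 -25.17456292  52.        ]
clock: 2.2
eef_pos: [431.0, -219.9, 249.4]
eef_rot: [-3.141, -0.0, 0.43]
wrist_force: [1.0, 0.0, 0.2]
finger_gap: 94.0
finger_force: 0.0
```

View pics/w23.png

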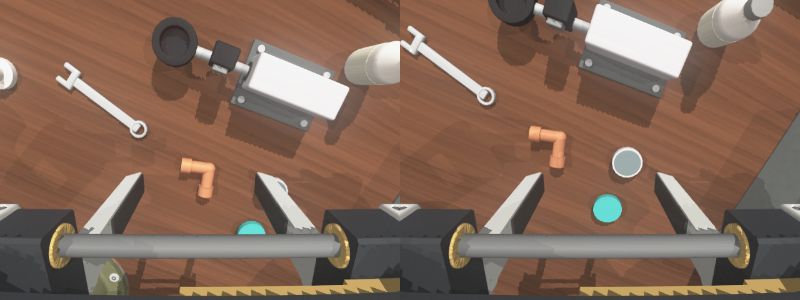

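The left picture (w2) has the holder at full-scale (350,82)/(280,70), the grip at about (450,110) and the housing block to its right. The right picture (w3) has the mirror at about (363,260) full-scale. I'll measure these precisely now.

```bash
cat > m.py <<'E'
from h import *
import pickle
from cell import manip
pt,ps=manip.camera_params("top"),manip.camera_params("scene")
P={2:pickle.load(open("w2.pkl","rb")),3:pickle.load(open("w3.pkl","rb"))}
for i in (2,3):
    im=cv2.imread(f"pics/w{i}.png")[:290]; h=cv2.cvtColor(im,cv2.COLOR_BGR2HSV).astype(int); p=P[i]
    print("view",i,p["origin"])
    for nm,m,z in (("dark",(h[...,2]<75)&(h[...,1]<110),52),("white",(h[...,2]>205)&(h[...,1]<40),82),("grey",(h[...,2]>90)&(h[...,1]<75),22)):
        for c in blobs(m,250):
            e=cv2.fitEllipse(c); r=cv2.minAreaRect(c); print(nm,np.round(e[0],1),np.round(e[1],1),cv2.contourArea(c),cv2.boundingRect(c),np.round(plane(p,[e[0]],z)[0],1))
            if nm=="white" and cv2.contourArea(c)>4000:
                q=plane(p,cv2.boxPoints(r),82); print(np.round(q,1), "ctr",q.mean(0))
E
python3 m.py; python3 - <<'E'
import cv2,numpy as np
im=cv2.imread("pics/w2.png")[0:200,220:520]
cv2.imwrite("pics/w2c.png",cv2.resize(im,None,fx=2.6,fy=2.6,interpolation=cv2.INTER_CUBIC))
E
```

```text
view 2 [517.76826909 -82.14844753 415.10791079]
dark [280.7  73. ] [58.8 61.6] 1816.0 (245, 36, 71, 72) [557.7 -25.5  52. ]
white [158.6 158.5] [ 34.9 168.8] 2537.5 (90, 100, 145, 120) [444.1  41.8  82. ]
white [  9.4 114.9] [23.3 51.3] 714.5 (0, 92, 25, 50) [425.6 176.7  82. ]
white [473.2 134. ] [ 68.6 195.4] 8811.5 (398, 72, 161, 119) [ 579.5 -203.6   82. ]
[[ 548.  -135.8   82. ]
 [ 604.2 -132.2   82. ]
 [ 616.3 -275.3   82. ]
 [ 557.5 -285.1   82. ]] ctr [ 581.49300246 -207.07950801   82.        ]
white [612.   85.7] [36.5 79.7] 1620.5 (561, 66, 79, 41) [ 666.8 -293.7   82. ]
grey [426.3 283.6] [11.2 43.5] 304.5 (410, 275, 43, 15) [ 424.2 -261.7   22. ]
grey [212.7 283.4] [11.4 32. ] 251.5 (195, 275, 32, 15) [321.9 -37.2  22. ]
grey [156.5 157.2] [ 33.7 191.9] 3150.0 (89, 99, 147, 123) [431.3  66.6  22. ]
grey [ 11.7 119.4] [28.8 55.1] 1115.5 (0, 92, 28, 52) [405.5 220.1  22. ]
grey [324.8  85.6] [20.4 29.7] 432.0 (311, 73, 29, 26) [568.5 -65.8  22. ]
grey [495.1 126.3] [143.1 258.6] 22756.5 (368, 62, 272, 149) [ 607.  -242.3   22. ]
view 3 [ 500.86425953 -187.51388117  415.3269
[... 551 characters left out ...]
.9 -282.1   82. ]] ctr [ 579.15683349 -200.69293951   82.        ]
white [525.5  12.2] [24.2 58.6] 861.0 (489, 0, 68, 28) [ 665.6 -299.2   82. ]
grey [424.2 283.3] [11.6 32.6] 258.0 (411, 275, 32, 15) [ 406.9 -364.6   22. ]
grey [212.8 283.3] [11.5 32. ] 253.5 (195, 275, 32, 15) [ 305.1 -142.6   22. ]
grey [362.9 259.2] [48.9 49.3] 1891.0 (338, 235, 51, 50) [ 403.6 -287.1   22. ]
grey [614.2 254.7] [ 58.1 125.9] 3989.0 (567, 180, 73, 110) [ 529.1 -549.    22. ]
grey [ 69.9 102. ] [ 34.6 202.8] 3425.0 (0, 41, 154, 128) [430.5  61.6  22. ]
grey [222.5  16.2] [16.9 25.5] 282.0 (214, 4, 19, 26) [568.2 -54.5  22. ]
grey [414.8  61.9] [148.3 306.5] 25694.0 (276, 0, 322, 157) [ 609.3 -242.7   22. ]
```

View pics/w2c.png

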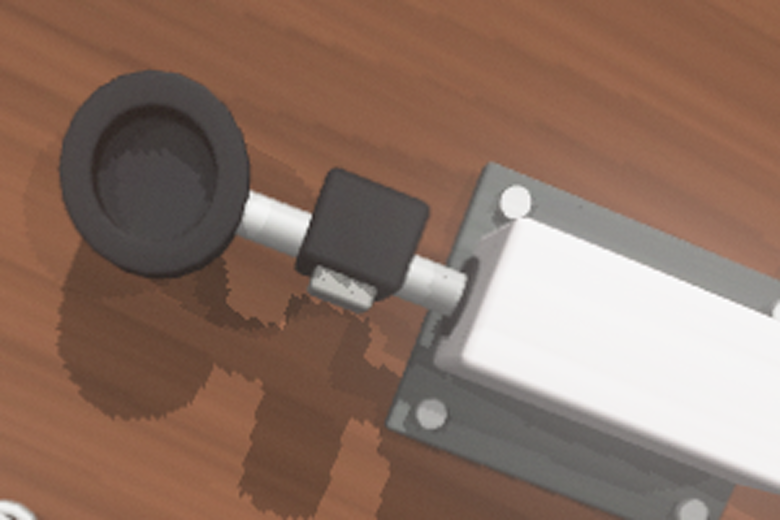

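The enlarged crop shows the cup mouth centred at about crop (154,165). The grip is at (365,230) with the button on its lower-left side at (342,288), and the block's near top corners are at (520,218) and (462,358).

```bash
python3 - <<'E'
from h import *
import pickle
from cell import manip
pt,ps=manip.camera_params("top"),manip.camera_params("scene")
p2,p3=[pickle.load(open(f"w{i}.pkl","rb")) for i in(2,3)]
cr=lambda u,v:(220+(u+.5)/2.6-.5,(v+.5)/2.6-.5)
Q=plane(p2,[cr(520,218),cr(462,358),cr(779,318),cr(779,490)],82); print("corners",np.round(Q,1))
for a,b in((2,0),(3,1)): d=Q[b]-Q[a]; print("axis deg",np.degrees(np.arctan2(d[1],d[0])))
d=Q[0]-Q[1]; print("front deg-+90",np.degrees(np.arctan2(d[1],d[0]))+90,np.linalg.norm(d))
G=plane(p2,[cr(333,168),cr(430,205),cr(405,292),cr(297,262)],85); print("grip top",np.round(G,1),G.mean(0))
R=plane(p2,[cr(60,170),cr(249,170),cr(154,70)],52); print("rim L R T",np.round(R,1))
def blobc(p,img,box,z,f,nm):
    x0,y0,x1,y1=box; h=cv2.cvtColor(img,cv2.COLOR_BGR2HSV)[y0:y1,x0:x1].astype(int)
    for c in blobs(f(h[...,1],h[...,2]),100):
        q=plane(p,c[:,0].astype(float)+[x0,y0],z)[:,:2].astype(np.float32); e=cv2.fitEllipse(q); mr=cv2.minAreaRect(q); mc=cv2.minEnclosingCircle(q)
        print(nm,"px",np.round(c[:,0].mean(0)+[x0,y0],1),"ell",np.round(e[0],1),np.round(e[1],1),"rect",np.round(mr[0],1),np.round(mr[1],1),round(mr[2],1),"circ",np.round(mc[0],1),round(mc[1],1))
i1,i2,i3,t,s=[cv2.imread(f"pics/{n}.png") for n in("w1","w2","w3","top0","scene0")]
dk=lambda S,V:(S<95)&(V<110)
blobc(p2,i2,(235,10,320,120),52,dk,"holder w2"); blobc(p2,i2,(328,50,390,125),85,dk,"grip w2")
blobc(pt,t,(318,205,362,252),52,dk,"holder top"); blobc(pt,t,(370,205,396,236),85,dk,"grip top")
wh=lambda S,V:(S<40)&(V>205)
blobc(p2,i2,(390,60,565,200),82,wh,"block w2"); blobc(p3,i3,(270,0,470,125),82,wh,"block w3")
mi=lambda S,V:(S<90)&(V>100)
blobc(p3,i3,(330,228,395,290),22,mi,"mir w3"); blobc(pt,t,(465,285,510,335),22,mi,"mir top")
E
```

```text
corners [[ 596.1 -140.8   82. ]
 [ 548.7 -144.1   82. ]
 [ 605.7 -235.5   82. ]
 [ 556.3 -266.9   82. ]]
axis deg 95.78863192731193
axis deg 93.51359904907224
front deg-+90 93.94666095809927 47.46202342934981
grip top [[ 583.4  -78.8   85. ]
 [ 586.5 -112.    85. ]
 [ 559.2 -116.7   85. ]
 [ 552.8  -80.4   85. ]] [570.50258716 -96.97120124  85.        ]
rim L R T [[549.6   8.8  52. ]
 [577.1 -51.9  52. ]
 [592.7  -8.8  52. ]]
holder w2 px [281.9  68.5] ell [561.4 -23.1] [65.7 69.9] rect [561.3 -22.5] [68.5 66.8] 32.1 circ [561.6 -26.5] 38.2
grip w2 px [354.7  97.6] ell [567.4 -95.9] [39.8 42.3] rect [565.5 -94.4] [40.8 42.9] 7.6 circ [567.5 -94.9] 24.6
holder top px [341.4 228.5] ell [560.6 -22.6] [64.3 65.6] rect [560.5 -23. ] [65.1 65.2] 43.4 circ [560.7 -23.3] 33.8
grip top px [382.4 221.1] ell [568.6 -95.6] [32.7 42.1] rect [568.5 -94.4] [32.  39.6] 9.2 circ [568.3 -95.1] 22.9
block w2 px [473.8 132. ] ell [ 579.2 -206.6] [ 56.8 179.2] rect [ 581.8 -206.5] [ 56.8 144.6] 4.7 circ [ 581.6 -206.6] 76.7
block w3 px [370.1  60.6] ell [ 578.6 -210.4] [ 55.2 170.4] rect [ 579.3 -200.4] [ 52.5 158.5] 4.7 circ [ 577.  -201.7] 80.5
mir w3 px [362.9 259.2] ell [ 403.1 -287.4] [55.4 59.3] rect [ 403.4 -287.6] [59.8 55.8] 36.2 circ [ 403. -287.] 30.0
mir top px [485.7 310.8] ell [ 401.2 -288.5] [57.3 59.1] rect [ 401.  -288.1] [58.2 55.9] 88.3 circ [ 401.4 -288.5] 30.1
```

```bash
python3 -m creep '[[1,[-2.8,2.5,3],0],[1,[-5.5,5,6],0],[1,[-5.5,5,10],0],[1,[-5.5,5,14],0],[1,[-5.5,5,14],0],[1,[-5.5,5,14],0],[1,[-5.5,5,14],0]]' && cat > look.py <<'E'
import sys,pickle
from h import *
from cell import manip
n,z=sys.argv[1],float(sys.argv[2]); x0,y0,x1,y1=map(int,sys.argv[3:7])
s=manip.read_state(); p=manip.camera_params("wrist"); im=manip.camera("wrist")[:,:,::-1].copy()
cv2.imwrite(f"pics/{n}.png",im); pickle.dump((p,s),open(n+".pkl","wb"))
h=cv2.cvtColor(im,cv2.COLOR_BGR2HSV)[y0:y1,x0:x1].astype(int); R=Ro.from_euler("xyz",s["eef_rot"])
print(s["clock"],np.round(s["eef_pos"],1),np.round(s["eef_rot"],3))
for nm,m in(("bright",(h[...,1]<90)&(h[...,2]>100)),("dark",(h[...,1]<95)&(h[...,2]<110))):
    for c in blobs(m,300):
        q=plane(p,c[:,0]+[x0,y0]*1.0,z); mr=cv2.minAreaRect(q[:,:2].astype(np.float32)); e=cv2.fitEllipse(q[:,:2].astype(np.float32)); C=np.r_[mr[0],z]
        E=np.r_[e[0],z]
        print(nm,cv2.boundingRect(c),"rect",np.round(mr[0],1),np.round(mr[1],1),round(mr[2],1),"ell",np.round(e[0],1),np.round(e[1],1),"toolframe mm",np.round(R.inv().apply(E-s["eef_pos"]),1))
E
python3 look.py w4 22 240 140 400 360
```

```text
clock: 2.95
eef_pos: [403.3, -288.6, 111.8]
eef_rot: [3.139, -0.001, 0.432]
wrist_force: [-0.6, -0.1, -0.3]
finger_gap: 93.9
finger_force: 0.0
2.95 [ 403.3 -288.6  111.8] [ 3.139e+00 -1.000e-03  4.320e-01]Traceback (most recent call last):
  File "look.py", line 11, in <module>
    q=plane(p,c[:,0]+[x0,y0]*1.0,z); mr=cv2.minAreaRect(q[:,:2].astype(np.float32)); e=cv2.fitEllipse(q[:,:2].astype(np.float32)); C=np.r_[mr[0],z]
                     ~~~~~~~^~~~
TypeError: can't multiply sequence by non-int of type 'float'
```

View pics/w4.png

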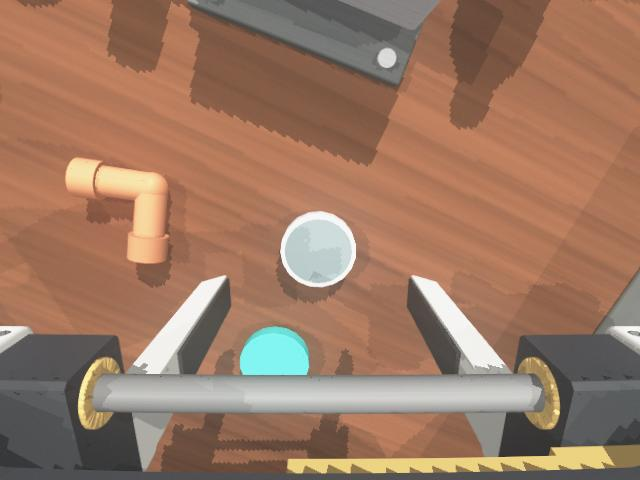

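The mirror is at (318,249), centred between the fingers.

```bash
sed -i 's/c\[:,0\]+\[x0,y0\]\*1.0/c[:,0]+np.array([x0,y0],float)/' look.py; python3 look.py w4 22 240 140 400 320; python3 - <<'E'
from h import *
import pickle
p4,s=pickle.load(open("w4.pkl","rb")); p3=pickle.load(open("w3.pkl","rb"))
print(tri([(p3,(362.9,259.2)),(p4,(318,249))]))
E
```

```text
3.0 [ 403.2 -288.6  111.7] [ 3.139e+00 -1.000e-03  4.320e-01]
bright (39, 71, 78, 91) rect [ 397.5 -290.3] [69.2 56.5] 25.1 ell [ 399.1 -288.6] [54.6 67.8] toolframe mm [-3.9 -2.  89.7]
(array([ 401.92371073, -288.68754931,   15.61788489]), [np.float64(0.11612167749998589), np.float64(0.11612167749946525)])
```

```bash
python3 -m creep '[[1,[0,0,4],0],[1,[0,0,7],0],[1,[0,0,8.4],0],[1,[0,0,8.4],0],[1,[0,0,8.4],0],[1,[0,0,8.4],0]]' 20
```

```text
clock: 3.65
eef_pos: [402.9, -288.9, 27.0]
eef_rot: [3.139, -0.001, 0.431]
wrist_force: [-0.1, -0.4, 0.4]
finger_gap: 94.4
finger_force: 0.0
```

```bash
python3 -m creep '[[1,[0,0,0.2],0],[0.2,[0,0,0.2],0],[0.1,[0,0,0.2],0],[0,[0,0,0.2],0],[-0.2,[0,0,0.2],0],[-0.4,[0,0,0.2],0],[-0.4,[0,0,0.2],0],[-0.4,[0,0,0.2],0],[-0.4,[0,0,0.2],0],[-0.4,[0,0,0.2],0]]' 20
```

```text
clock: 4.65
eef_pos: [402.2, -288.4, 23.5]
eef_rot: [3.142, 0.0, 0.431]
wrist_force: [0.2, -0.0, 0.4]
finger_gap: 55.3
finger_force: 20.0
```

```bash
python3 -m creep '[[0.35,[0,0,0],0],[0.35,[0,0,0],0],[0.35,[0,0,-0.25],0],[0.35,[0,0,-0.25],0],[0.35,[0,0,-0.25],0],[0.35,[0,0,-0.25],0],[-0.4,[0,0,-0.25],0],[-0.4,[0,0,-0.25],0],[-0.4,[0,0,-0.25],0],[-0.4,[0,0,-0.25],0]]' 20
```

```text
clock: 5.65
eef_pos: [402.2, -288.4, 25.9]
eef_rot: [-3.142, 0.0, 0.431]
wrist_force: [-0.6, 0.0, -0.5]
finger_gap: 55.4
finger_force: 20.0
```

```bash
python3 -m creep '[[-0.4,[0,0,-2],0],[-0.4,[0,0,-6],0],[-0.4,[0,0,-10],0],[-0.4,[0,0,-14],1],[-0.4,[0,0,-14],1],[-0.4,[0,0,-14],1],[-0.4,[0,0,-14],1]]'
```

```text
clock: 6.35
eef_pos: [401.7, -288.0, 164.6]
eef_rot: [-3.14, 0.001, 0.344]
wrist_force: [-0.1, -0.1, -0.8]
finger_gap: 55.7
finger_force: 20.0
```

```bash
python3 -m creep '[[-0.4,[3.5,-2.2,0],-1.5],[-0.4,[7,-4.4,0],-3],[-0.4,[10.5,-6.6,0],-4.5],[-0.4,[14,-8.7,0],-6],[-0.4,[17.5,-10.8,0],-7.5],[-0.4,[20,-12.4,0],-9],[-0.4,[22.3,-13.7,0],-10.5],[-0.4,[22.3,-13.7,0],-12],[-0.4,[22.3,-13.7,0],-13.5],[-0.4,[22.3,-13.7,0],-15],[-0.4,[22.3,-13.7,0],-15],[-0.4,[22.3,-13.7,0],-15]]' && python3 -m creep '[[-0.4,[0,0,0],0],[-0.4,[0,0,0],0]]' && python3 look.py w5 52 200 0 460 260
```

```text
clock: 7.55
eef_pos: [565.7, -84.2, 164.9]
eef_rot: [-3.14, -0.001, 1.649]
wrist_force: [-0.1, 0.6, -0.9]
finger_gap: 55.2
finger_force: 20.0
clock: 7.75
eef_pos: [565.9, -84.3, 165.7]
eef_rot: [-3.141, -0.0, 1.651]
wrist_force: [0.0, -0.8, -0.5]
finger_gap: 55.3
finger_force: 20.0
7.75 [565.9 -84.3 165.7] [-3.141 -0.     1.651]
bright (77, 225, 83, 35) rect [565.  -84.9] [65.9 28. ] 4.5 ell [559.7 -89.8] [26.7 65.8] toolframe mm [ -4.9  -6.6 113.7]
bright (107, 202, 31, 33) rect [566.2 -64.8] [27.2 20.5] 87.7 ell [566.1 -65.2] [20.1 29.2] toolframe mm [ 19.    1.7 113.7]
dark (76, 114, 90, 91) rect [561.8 -21.3] [66.7 66. ] 4.6 ell [561.6 -21.7] [66.  66.6] toolframe mm [ 62.7   0.8 113.7]
```

View pics/w5.png

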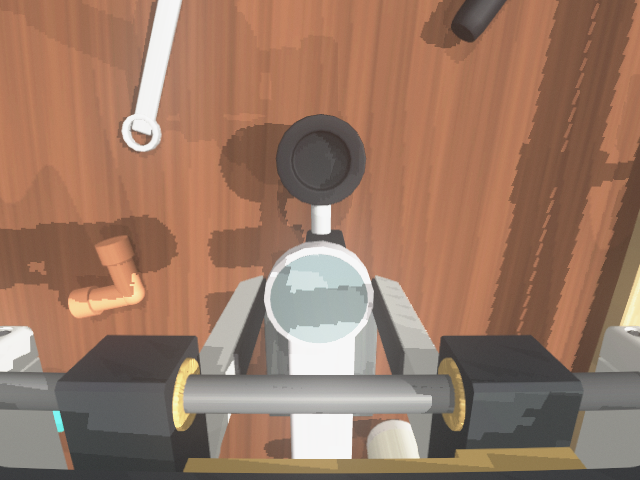

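The view shows the holder cup centred at about (321,160) with the stem vertical in the picture, so the yaw matches the arm. The mirror is held with its glass at (319,294), level and between the fingers.

```bash
python3 - <<'E'
from h import *
import pickle
p,s=pickle.load(open("w5.pkl","rb")); p2=pickle.load(open("w2.pkl","rb")); R=Ro.from_euler("xyz",s["eef_rot"])
print("rim tri",tri([(p2,(280.5,66.5)),(p,(321,159.5))]))
q=plane(p,[(319,241),(264,295),(374,295),(319,345),(277,159.5),(365,159.5),(321,114)],161.8); q[4:]=plane(p,[(277,159.5),(365,159.5),(321,114)],52)
print(np.round(R.inv().apply(q-s["eef_pos"]),1))
E
```

```text
rim tri (array([562.97628745, -21.49421586,  43.82958173]), [np.float64(0.85190856714067), np.float64(0.8519085671406114)])
[[ 30.9  -0.5   3.9]
 [  2.8 -28.1   3.9]
 [  2.7  27.2   3.9]
 [-25.6  -0.5   3.9]
 [ 63.8 -31.6 113.7]
 [ 63.7  34.3 113.7]
 [ 96.1   1.3 113.7]]
```

```bash
python3 -m creep '[[-0.4,[2,0.05,0],0],[-0.4,[4,0.1,0],0],[-0.4,[6,0.15,0],0],[-0.4,[6,0.15,0],0],[-0.4,[6,0.15,3],0],[-0.4,[6,0.15,6],0],[-0.4,[6,0.15,8],0],[-0.4,[6,0.15,8],0],[-0.4,[6,0.15,8],0],[-0.4,[6,0.15,8],0],[-0.4,[6,0.15,8],0]]' && python3 look.py w6 52 250 150 400 360
```

```text
clock: 8.9
eef_pos: [563.2, -24.6, 87.2]
eef_rot: [3.14, 0.0, 1.652]
wrist_force: [0.3, -0.2, -0.2]
finger_gap: 55.6
finger_force: 20.0
8.9 [563.2 -24.6  87.2] [3.14  0.    1.652]
bright (1, 68, 149, 142) rect [567.1 -33.8] [92.3 90.3] 4.6 ell [565.6 -37.4] [84.2 89. ] toolframe mm [-13.    1.3  35.2]
dark (49, 195, 47, 15) rect [568.8 -74. ] [28.9 10. ] 4.5 ell [569.6 -74.3] [10.5 33.8] toolframe mm [-50.1   2.3  35.2]
dark (122, 127, 28, 83) rect [604.6 -49.1] [10.3 58.3] 22.6 ell [606.7 -55.1] [ 9.5 60.3] toolframe mm [-34.   40.8  35.3]
dark (0, 61, 124, 149) rect [543.6 -27.4] [103.3  55.4] 42.4 ell [572.7 -98.7] [ 92.  221.3] toolframe mm [-74.6   3.4  35.2]
```

View pics/w6.png

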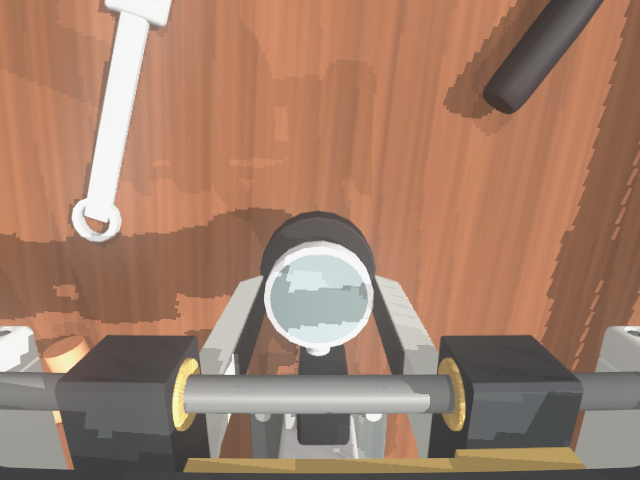

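The cup's outer rim is visible behind the glass, its far edge at (318,211) and its sides at x≈262 and 375. The mirror is centred laterally above it.

```bash
python3 - <<'E'
from h import *
import pickle
p,s=pickle.load(open("w6.pkl","rb")); R=Ro.from_euler("xyz",s["eef_rot"]); im=cv2.imread("pics/w6.png")
h=cv2.cvtColor(im,cv2.COLOR_BGR2HSV)
# outer rim points: per column first dark pixel from above
pts=[]
for u in range(272,368,4):
    col=h[195:300,u].astype(int); m=(col[:,1]<95)&(col[:,2]<110); v=195+np.argmax(m); pts.append((u,v-.5))
q=R.inv().apply(plane(p,pts,52)-s["eef_pos"]); 
from scipy.optimize import least_squares
for r in(None,34):
    f=(lambda c:np.hypot(q[:,0]-c[0],q[:,1]-c[1])-(c[2] if r is None else 34))
    o=least_squares(f,[0,0,34] if r is None else [0,0],loss="soft_l1"); print(o.x,np.abs(o.fun).max())
g=R.inv().apply(plane(p,[(319,241),(264.5,295),(373.5,295)],s["eef_pos"][2]-3.9)-s["eef_pos"]); print(np.round(g,1),np.round(s["eef_pos"],1))
E
```

```text
[ 8.51602218 -1.46294332 31.05341042] 0.41275808906894085
[ 5.20780806 -1.56119954] 1.0999911509183136
[[ 30.9  -0.4   3.9]
 [  2.8 -27.8   3.8]
 [  2.7  27.    4. ]] [563.2 -24.6  87.2]
```

The far edge seen there is the cup's lower outside wall, so x agrees. Only y needs about -1 mm. Descending gently.

```bash
python3 -m creep '[[-0.4,[0,-0.1,0],0],[-0.4,[0,-0.1,0.3],0],[-0.4,[0,-0.1,0.6],0],[-0.4,[0,-0.1,0.8],0],[-0.4,[0,-0.1,1.0],0],[-0.4,[0,-0.1,1.2],0],[-0.4,[0,-0.1,1.3],0],[-0.4,[0,-0.1,1.4],0],[-0.4,[0,-0.1,1.4],0],[-0.4,[0,-0.1,1.4],0]]'
```

```text
clock: 9.95
eef_pos: [561.9, -24.1, 72.0]
eef_rot: [3.141, -0.0, 1.653]
wrist_force: [4.5, 3.8, 0.2]
finger_gap: 55.1
finger_force: 20.0
```

```bash
python3 -m creep '[[-0.4,[0.05,0.08,0],0],[-0.4,[0.1,0.08,0.1],0],[-0.4,[0.1,0.08,0.2],0],[-0.4,[0.1,0.08,0.3],0],[-0.4,[0.1,0.08,0.4],0],[-0.4,[0.1,0.08,0.4],0],[-0.4,[0.1,0.08,0.4],0]]'
```

```text
clock: 10.65
eef_pos: [562.3, -23.5, 67.9]
eef_rot: [-3.141, 0.0, 1.652]
wrist_force: [0.4, -0.6, 0.7]
finger_gap: 55.9
finger_force: 20.0
```

```bash
python3 -m creep '[[-0.4,[0,0,0.05],0],[-0.4,[0,0,0.1],0],[-0.4,[0,0,0.15],0],[-0.4,[0,0,0.15],0],[-0.4,[0,0,0.15],0]]'
```

```text
clock: 11.15
eef_pos: [562.4, -23.5, 67.7]
eef_rot: [3.141, 0.0, 1.653]
wrist_force: [-7.3, -0.1, 15.0]
finger_gap: 55.1
finger_force: 20.0
```

```bash
python3 -m creep '[[-0.4,[0,0,-0.12],0],[-0.4,[0,0,-0.12],0],[0.5,[0,0,-0.12],0],[0.5,[0,0,-0.12],0],[0.5,[0,0,-0.12],0],[0.5,[0,0,-0.12],0],[0.5,[0,0,-2],0],[0.5,[0,0,-5],0],[0.5,[-2,0,-8],0],[0.5,[-6,0,-9],0],[0.5,[-8,0,-9],0],[0.5,[-8,0,-9],0]]' && python3 -m creep '[[0.5,[0,0,0],0],[0.5,[0,0,0],0],[0.5,[0,0,0],0]]' && python3 look.py w7 64 200 0 460 300
```

```text
clock: 12.35
eef_pos: [568.9, -105.3, 156.6]
eef_rot: [3.141, 0.0, 1.65]
wrist_force: [1.3, 1.0, 0.7]
finger_gap: 70.5
finger_force: 0.0
clock: 12.65
eef_pos: [568.8, -102.2, 156.3]
eef_rot: [-3.141, -0.0, 1.654]
wrist_force: [-0.7, 0.6, 1.0]
finger_gap: 70.2
finger_force: 0.0
12.65 [ 568.8 -102.2  156.3] [-3.141 -0.     1.654]
bright (186, 275, 40, 25) rect [ 636.4 -127.8] [15.9 32.9] 40.7 ell [ 636.6 -128.1] [14.2 30.8] toolframe mm [-31.4  65.4  92.2]
bright (13, 275, 37, 25) rect [ 505.3 -138.4] [32.1 15.8] 59.9 ell [ 504.9 -138.9] [14.4 29.7] toolframe mm [-31.3 -66.7  92.3]
bright (58, 254, 122, 46) rect [ 570.2 -123.8] [91.6 36.2] 4.7 ell [ 573.3 -127.7] [ 32.1 103.6] toolframe mm [-25.8   2.4  92.3]
bright (90, 225, 12, 39) rect [551.  -99.7] [ 8.1 29.1] 4.0 ell [ 551.3 -100.5] [ 8.6 34.1] toolframe mm [  3.1 -17.3  92.3]
bright (95, 173, 55, 42) rect [568.3 -61.7] [37.8 27.8] 9.1 ell [567.2 -60.5] [26.9 40.9] toolframe mm [41.7  1.9 92.3]
bright (78, 94, 82, 86) rect [561.6 -23.1] [55.2 56.1] 6.3 ell [561.9 -22.9] [55.3 55.6] toolframe mm [79.6 -0.3 92.3]
dark (58, 211, 120, 89) rect [ 558.1 -111.6] [89.7 63.4] 33.7 ell [ 565.1 -109.4] [57.5 84.1] toolframe mm [-6.9 -4.2 92.3]
dark (71, 86, 96, 115) rect [557.5 -24. ] [73.3 63.8] 24.9 ell [559.8 -25.1] [60.7 76.3] toolframe mm [77.5 -2.6 92.3]
```

View pics/w7.png

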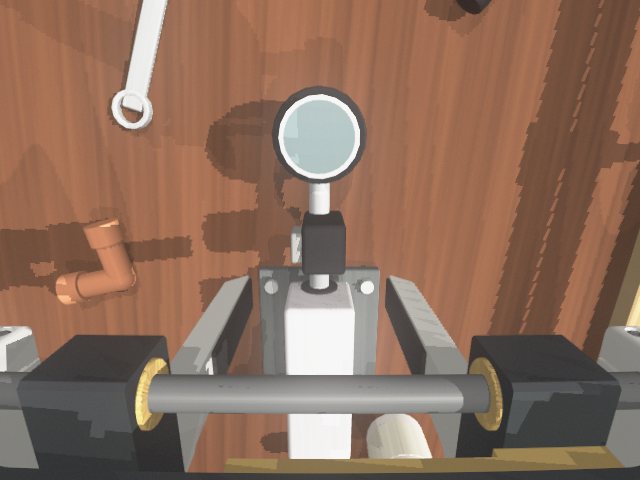

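The mirror sits flush in the cup, concentric at (319,137). The grip is at (324,243), with the button on its left at (296,245).

```bash
python3 - <<'E'
from h import *
import pickle
p,s=pickle.load(open("w7.pkl","rb")); R=Ro.from_euler("xyz",s["eef_rot"]); T=lambda uv,z:np.round(R.inv().apply(plane(p,uv,z)-s["eef_pos"]),1)
print("grip top L R inner",T([(302.5,262),(345.5,262),(324,273.5)],85))
print("button outer face/ends",T([(290.5,245),(296,264),(296,226)],80))
print("mirror",T([(319,137)],64))
p2=pickle.load(open("w2.pkl","rb")); cr=lambda u,v:(220+(u+.5)/2.6-.5,(v+.5)/2.6-.5)
print("tri inner-left.. corner",tri([(p2,cr(405,292)),(p,(303,273))]),tri([(p2,cr(430,205)),(p,(345,273))]))
E
```

```text
grip top L R inner [[ -2.6 -11.5  71.3]
 [ -2.7  17.8  71.3]
 [-11.    3.2  71.3]]
button outer face/ends [[  8.  -19.9  76.3]
 [ -5.8 -16.3  76.3]
 [ 21.4 -15.9  76.3]]
mirror [[79.8 -0.2 92.3]]
tri inner-left.. corner (array([ 559.21774688, -116.9935848 ,   77.6269222 ]), [np.float64(1.0342267703610153), np.float64(1.034226770361162)]) (array([ 587.38592464, -112.35056724,   81.958414  ]), [np.float64(0.21128877095388865), np.float64(0.21128877095385876)])
```

```bash
python3 -m creep '[[0.5,[0.5,0.2,0],0],[0.5,[0.5,0.2,3],0],[0.5,[0.5,0.2,6],0],[0.5,[0.5,0.2,8],0],[0.5,[0.5,0.2,9.3],0],[0.5,[0.5,0.2,9.3],0],[0.5,[0.5,0.2,9.3],0],[0.5,[0.5,0.2,9.3],0],[0.5,[0.5,0.2,9.3],0]]' && python3 -m creep '[[0.1,[0,0,0],0],[0,[0,0,0],0],[-0.1,[0,0,0],0],[-0.5,[0,0,0],0],[-0.7,[0,0,0],0],[-0.7,[0,0,0],0],[-0.7,[0,0,0],0],[-0.7,[0,0,0],0]]' 30
```

```text
clock: 13.6
eef_pos: [570.9, -98.1, 64.5]
eef_rot: [3.14, 0.0, 1.653]
wrist_force: [-0.2, 0.3, 0.6]
finger_gap: 70.4
finger_force: 0.0
clock: 14.4
eef_pos: [571.0, -98.0, 63.5]
eef_rot: [3.14, 0.0, 1.653]
wrist_force: [6.3, -0.7, -1.0]
finger_gap: 31.4
finger_force: 30.0
```

```bash
python3 -m creep '[[-0.7,[0.3,0.05,0],0],[-0.7,[0.8,0.05,0],0],[-0.7,[1.4,0.05,0],0],[-0.7,[2,0.05,0],0],[-0.7,[2.6,0.05,0],0],[-0.7,[3.2,0.05,0],0],[-0.7,[3.8,0.05,0],0],[-0.7,[4,0.05,0],0],[-0.7,[4,0.05,0],0],[-0.7,[4,0.05,0],0]]' 40
```

```text
clock: 15.4
eef_pos: [567.9, -58.3, 63.5]
eef_rot: [3.141, 0.0, 1.652]
wrist_force: [3.6, -2.5, 0.8]
finger_gap: 31.1
finger_force: 40.0
```

```bash
python3 -m creep '[[-0.7,[0.5,0,0],0],[-0.7,[1.1,0,0],0],[-0.7,[1.7,0,0],0],[-0.7,[2.4,0,0],0],[-0.7,[3.1,0,0],0],[-0.7,[3.8,0,0],0],[-0.7,[4.5,0,0],0],[-0.7,[5.2,0,0],0],[-0.7,[5.9,0,0],0],[-0.7,[6.5,0,0],0],[-0.7,[6.5,0,0],0],[-0.7,[6.5,0,0],0]]' 40
```

```text
clock: 16.6
eef_pos: [562.5, 6.4, 63.5]
eef_rot: [3.141, 0.0, 1.652]
wrist_force: [3.9, -2.5, 0.6]
finger_gap: 30.9
finger_force: 40.0
```

```bash
python3 -m creep '[[-0.7,[0.4,0,0],0],[-0.7,[0.8,0,0],0],[-0.7,[1.1,0,0],0],[-0.7,[1.3,0,0],0],[-0.7,[1.5,0,0],0],[-0.7,[1.6,0,0],0],[-0.7,[1.6,0,0],0],[-0.7,[1.6,0,0],0]]' 40
```

```text
clock: 17.4
eef_pos: [561.2, 21.8, 63.5]
eef_rot: [3.141, 0.001, 1.652]
wrist_force: [4.2, -5.8, 0.3]
finger_gap: 31.0
finger_force: 40.0
```

```bash
python3 -m creep '[[-0.7,[0.05,0,0],0],[-0.7,[0.1,0,0],0],[-0.7,[0.1,0,0],0],[-0.7,[0.1,0,0],0],[-0.7,[0.1,0,0],0]]' 40; python3 look.py w8 64 200 0 460 300;  python3 - <<'E'
import sys; sys.path.insert(0,".")
from h import *
from cell import manip
t=manip.camera("top")[:,:,::-1]; w=cv2.imread("pics/w8.png")
cv2.imwrite("pics/end.png",np.hstack([cv2.resize(t[130:400,100:460],(400,300)),cv2.resize(w,(400,300))]))
E
```

```text
clock: 17.9
eef_pos: [561.2, 21.8, 63.5]
eef_rot: [3.141, 0.002, 1.652]
wrist_force: [4.2, -14.6, 0.9]
finger_gap: 30.9
finger_force: 40.0
17.9 [561.2  21.8  63.5] [3.141e+00 2.000e-03 1.652e+00]
bright (152, 275, 29, 25) rect [582.9  32.5] [14.1 12.6] 4.5 ell [582.2  31.4] [10.4 16.2] toolframe mm [ 7.8 21.7 -0.5]
bright (57, 275, 31, 25) rect [537.2  28.8] [15.  12.6] 4.7 ell [538.2  27.8] [11.4 16.5] toolframe mm [  7.8 -22.5  -0.5]
bright (32, 93, 40, 138) rect [525.   86.1] [14.1 59.6] 10.2 ell [526.5  89.3] [15.3 51.3] toolframe mm [ 70.1 -29.1  -0.6]
bright (49, 66, 137, 192) rect [550.4  89.9] [78.8 59. ] 64.4 ell [553.7  94.7] [54.6 75. ] toolframe mm [73.2 -1.6 -0.6]
dark (82, 249, 74, 51) rect [559.3  37.2] [35.8 25.6] 4.6 ell [559.6  35.4] [27.8 38.6] toolframe mm [13.6 -0.5 -0.5]
dark (41, 66, 143, 166) rect [549.7  97.1] [66.4 62.2] 21.7 ell [550.5  95.7] [59.8 70.3] toolframe mm [74.5 -4.8 -0.6]
```

View pics/end.png

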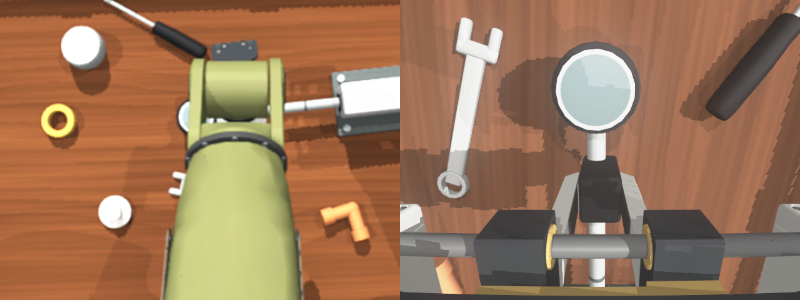

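The right picture shows the mirror seated in the cup and the fingers pinching the grip. The left one shows the stem fully extended and the other objects where they were. The force rose to 14.6 N with no further movement, so the arm is at its solid second stop.

```bash
python3 -c "
from cell import manip; print(manip.sign_off())"
```

```text
the job is handed in; nothing more can be done
None
```

The job is handed in at about 18 s: the mirror is home in the holder and released, and the arm is pulled out to its solid second stop and still gripped there with the button squeezed.

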